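# Dock the fuse tray and unclip the fuse carrier

### The job

Slide the grey tray with its fuse carrier along the bench, under the lips of the aluminium dock and fully home against the back stop. Then pinch the two orange catches of the carrier together, draw it up out of its socket and finish while still holding it by the pinched catches, upright and still, at least 12 cm above where it was plugged in, with the tray left fully home. Leave the other things on the bench as they are.

Things in the scene. Friction and masses are not known exactly. Their poses are not given: they have to be found in the camera images.
- dock: Fixed aluminium dock with a red bar (top 34 mm up) on its back, 145 mm wide. Origin on the bench in the middle of its mouth, which faces the robot; +x inwards, yaw within 0.3 rad. Rails 22 mm high, inner faces at y = +-62.5 mm; lips over the tray's edges (underside 15 mm up, inner edge y = +-53 mm). Yellow flared guides reach out to x = -18 mm, |y| = 80 mm. No floor: the tray slides on the bench.
- dock_home (a point): Where the tray's origin lies when it is fully home against the back stop: on the bench, 10 mm inwards of the dock's origin (the back stop's face is at dock x = 80 mm), y = 0; axes as the dock's.
- fuse_tray: Loose grey tray on the bench, plate 140 (x) by 120 (y) by 10 mm, 0.6 kg. Origin: middle of its underside; its +x end enters the dock first. Starts 115 to 145 mm before the mouth, up to 30 mm sideways, 0.2 rad askew. Carries a grey socket, 61 by 65 mm, centred at x = 25 mm, walls up to 36 mm above the bench. Sideways play in the dock 2.5 mm each side.
- tray_tab (a point): Centre of the tray's yellow upright grip tab, 30 (tray x) by 14 (tray y) by 54 mm, standing on the plate from 10 to 64 mm above the bench. The point is at tray x = -50 mm, y = 0, 37 mm above the bench; axes as the tray's. Pinch it across its 14 mm (tray y).
- fuse_carrier: Loose black fuse carrier with a white ceramic cartridge on top, 50 (x) by 32 (y) by 66 mm high; its two orange catches stand up to 72 mm; 0.25 kg. Origin: middle of its underside. Starts plugged into the tray's socket at tray x = 25 mm, y = 0, 10 mm above the bench, axes as the tray's.
- carrier_pinch (a point): Mid-point between the two orange catch paddles, 52 mm above the carrier's underside (62 mm above the bench while plugged in); axes as the carrier's. Paddles 26 mm wide (x), from 30 to 72 mm above the underside (socket walls end at 26); outer faces 48 mm apart along y at rest, 36 mm fully pinched. Room beside them for open fingers.
- catch_left (a joint): Travel of the orange catch on the carrier's +y side: 0 sprung out, 0.006 m fully pressed in. Spring 2.4 N at 0, 6 N at the stop. Its tooth hooks under the socket's lip after 2 mm of lift and comes free from about 0.003 m; both catches must be in for the carrier to come out.
- catch_right (a joint): The same for the catch on the carrier's -y side.
- bearing: Bystander: steel ball bearing ring lying flat near the dock, 52 mm across, 15 mm high; origin under its centre.
- spare_fuse: Bystander: white ceramic fuse cartridge with brass ends standing near the dock, 22 mm across, 51 mm high; origin under its centre.
- screwdriver: Bystander: red-handled screwdriver lying on the right.
- wrench: Bystander: steel wrench lying on the left.
- mug: Bystander: blue mug on the bench to one side, 80 mm across, 90 mm high; origin under its centre.
- bobbin: Bystander: copper winding bobbin standing on the bench to one side, 64 mm across, 50 mm high; origin under its centre.
- grease_can: Bystander: green-banded can standing on the bench to one side, 70 mm across, 80 mm high; origin under its centre.
Not all that is in view belongs to the job. What is meant by the fuse_tray is not purple, and is the larger of those in its own colour.

How it is judged:
By the outcome, as a careful person would: the job done as asked, in the order asked, and still so for the second after the job is handed in, while the arm keeps its last pose, push and grip.
It also fails if it takes over 56 s, if anything falls off the work surface, if the arm or the gripper's body presses on something with over 40 N, if the wrist force passes 120 N, or if a joint passes its speed limit or range.

### The arm

A 6-joint arm with a two-finger parallel gripper is mounted at the origin on the work surface. World frame = base frame: x ahead of the robot, y to its left, z up, the work surface at z = 0. Lengths are in m, angles in degrees, forces in N, time in s.
With the tool pointing down it reaches from about 0.4 to 0.925 m from the base axis. Payload 12.5 kg.
Tool frame: the origin (TCP) lies midway between the tips of the shut fingers; the grasp point (between the pads) lies 19 mm behind it (manip.tcp_to_grasp is the distance from the TCP to the grasp point, in m); x points along the fingers, z is the direction in which the jaws open and shut, and the axes are right-handed (so a half turn about x gives the same grasp; the last joint's range is limited). The gripper opens to 95 mm and grips with 3 to 60 N. Pads are 20 mm wide; open, the fingers measure 119 mm over their backs; the gripper's body (75 mm by 180 mm) begins 59 mm behind the grasp point.
Start: joints at [-69.42, 28.126, 89.318, -0, 62.55, -6.05], TCP at [0.28, -0.559, 0.215] pointing down, gripper open.
Joint ranges: [-177.58, 177.58], [-47.91, 125.51], [2.72, 160], [-65.01, 245.01], [3.68, 167.84], [-153.87, 153.87]. Speed limits (degrees/s): [127.2, 127.2, 159.86, 180, 180, 180].

### API

Orientations are given as a 3x3 rotation matrix whose columns are the frame's x, y, z axes.
In Python, from station import status, capture, camera_model, workorder, search_frame, masks_of, manip gives the robot as it stands.
- The arm moves only by the tool servo_tool, never from a script. Its arguments are lists of equal length, an entry for each row: "offset": the shift along the tool's x, y, z as a fraction of full scale, a list of three; "dr": the turn, a rotation vector about the tool's x, y, z as a fraction of full scale, a list of three; "gripper": the closure in counts, from 0 (fully open) to 255 (shut). In form: {"offset": [[tx, ty, tz], ...], "dr": [[wx, wy, wz], ...], "gripper": [gripper, ...]}. A call has 1 to 12 rows; each row is the pose to reach, as a shift and turn from the pose measured when the call began, along the tool's axes at that moment, turning the shorter way round; what a row does not reach only later rows make up. Full scale, the value 1, is 0.25 m for a shift and 360 degrees for a turn. A row lasts 1/8 s, in which the tool goes at most 62.5 mm and 10.7 degrees, less where a joint would pass 70% of its speed; a pose out of reach is approached as far as the arm can. A call with a number of a shift or a turn outside -1 to 1 is refused whole. A call with a gripper value outside its range is refused whole. The fingers move at their own pace and stop on an object; "grip_force" is the grip in N (left out, the last holds). Time passes only in rows, so rows that repeat a pose let the fingers close. It gives the time, the measured TCP pose, the force and the opening at its end, in the units of the state.
- status.get_obs(): the state, without advancing time (a new reading comes with each control period).
- capture(name): name is "scene" or "top" or "wrist"; returns the picture (420x560x3 uint8, red, green, blue); there is no depth.
- camera_model(name): a dict with "fx", "fy", "cx", "cy" (pixels), "k1" (the pictures are not rectified: a ray, as slopes to the right and down, at radius r is drawn at 1 + k1 r^2 times it, then the intrinsics apply), "T" (4x4, takes a point from camera to world coordinates). Camera axes: x right, y down, z forward; pixel columns grow to the right and rows downward; lengths in m; the calibration is good to about 2 mm. A picture is of the moment at which its call begins: read the wrist's pose just before it. camera_model takes no time and is no camera call; for the wrist camera it gives the pose at the moment of the call.
- workorder.finish_job(): hands the job in, once; it reports no verdict.
Trained networks look in the newest picture that a camera, given by its name, has taken for a name from the list of things; names that differ only in an ending like _2 or _b are one class to them, and where a whole thing is asked for, a point or a joint stands for the part that bears it (a point fixed in the world has none). Each returns a list of dicts, best first, with "p" (0 to 1); they miss things now and then, are a little off and sometimes report something else, mostly with a low value. They report only what shows in the picture. A call takes as long as a camera call. They do not tell look-alikes from the thing itself.
- search_frame(name, camera): "position" ([x, y, z] in m, in the coordinates of the camera as it stood for that picture, good to about 4 mm: the middle of the surface that is visible of it).
- masks_of(name, camera): "mask" (420x560 bool, what is visible of it).
The state is a dict: "time_s": time; "joint_pos": joint angles; "dq": joint speeds; "joint_efforts": joint torques, N m; "ee_pos": TCP position; "tool_rot": TCP orientation; "wrist_force": force on the tool from outside, world axes, zero at the start; "torque": the same for the moment, N m; "finger_gap": finger opening in m.
Only numpy, scipy, OpenCV 4.12 (cv2) and the standard library are available. Lean on these libraries where they do the work, as an engineer would, in place of code of your own. Each camera call takes 0.05 s, during which the arm holds its last target. There are 200 camera calls.

## Working session

There is one attempt and no reset: what is moved stays moved. The work goes in short steps, Python scripts to look and compute and a tool call to move; the robot and the scene stay as the last step left them, time stands still between calls to the robot, and variables do not carry over. Pictures are saved under pics/ and viewed, about 8 in all and at most 12, crops included, and the job is handed in when it is done.

Besides the shell and the picture viewer there is one more tool, called as name(argument=value, ...) on one line, values as JSON. servo_tool: Moves the arm, as the interface text tells. Its arguments: {"type":"object","properties":{"offset":{"type":"array","items":{"type":"array","items":{"type":"number","minimum":-1,"maximum":1}}},"dr":{"type":"array","items":{"type":"array","items":{"type":"number","minimum":-1,"maximum":1}}},"gripper":{"type":"array","items":{"type":"number"}},"grip_force":{"type":"number"}},"required":["offset","dr","gripper"]}

```bash
ls; mkdir -p pics
python3 - <<'E'
from station import *
import cv2,numpy as np
o=status.get_obs();print(o)
for c in("scene","top"):
    im=capture(c);m=camera_model(c);print(c,{k:np.round(v,4).tolist() for k,v in m.items()})
    cv2.imwrite(f"pics/{c}0.png",im[:,:,::-1])
    for n in("dock","fuse_tray","fuse_carrier","tray_tab","bearing","spare_fuse"):
        for d in search_frame(n,c):
            p=m["T"]@np.r_[d["position"],1];print(c,n,round(d["p"],2),np.round(p[:3],3))
E
```

```text
pics
{'time_s': 0.0, 'joint_pos': array([-6.94213093e+01,  2.81636852e+01,  8.93488686e+01, -1.66187055e-03,
        6.25488166e+01, -6.05033383e+00]), 'dq': array([-0.05313602,  0.05286771, -0.04631267, -0.02799923,  0.06837835,
        0.01832494]), 'joint_efforts': array([-7.49904825e-05, -6.12643576e+01, -2.58180696e+01,  6.92777149e-02,
        4.81838908e-02, -9.21571291e-05]), 'ee_pos': array([ 0.28006563, -0.558479  ,  0.21407431]), 'tool_rot': array([[-4.00587215e-04,  8.93921317e-01,  4.48223737e-01],
       [ 9.93721469e-04,  4.48223907e-01, -8.93920769e-01],
       [-9.99999426e-01,  8.73163189e-05, -1.06786157e-03]]), 'wrist_force': array([-0.31518646,  0.84308759, -0.26985893]), 'torque': array([-0.05114366,  0.04183235,  0.01361671]), 'finger_gap': 0.09494859706791074}
scene {'fx': 546.0861, 'fy': 546.0861, 'cx': 281.4379, 'cy': 210.2753, 'k1': -0.0653, 'T': [[-0.7489, 0.5085, -0.4249, 1.1424], [0.6626, 0.5745, -0.4805, 0.6786], [-0.0002, -0.6414, -0.7672, 1.1852], [0.0, 0.0, 0.0, 1.0]]}
scene dock 0.92 [0.703 0.069 0.023]
scene fuse_tray 0.98 [0.53  0.017 0.009]
scene
[... 478 characters left out ...]
se 0.44 [ 0.706 -0.082  0.038]
top {'fx': 455.8814, 'fy': 455.8814, 'cx': 281.7781, 'cy': 213.5064, 'k1': -0.0141, 'T': [[0.0215, -0.9862, 0.164, 0.3113], [-0.9995, -0.0249, -0.0188, 0.0119], [0.0226, -0.1635, -0.9863, 1.4716], [0.0, 0.0, 0.0, 1.0]]}
top dock 0.58 [0.702 0.048 0.025]
top fuse_tray 0.87 [ 0.723 -0.231  0.01 ]
top fuse_tray 0.62 [ 0.497 -0.182  0.007]
top fuse_tray 0.58 [ 0.511 -0.002  0.007]
top fuse_carrier 0.73 [0.54  0.003 0.073]
top fuse_carrier 0.26 [ 0.411 -0.362  0.015]
top tray_tab 0.91 [ 0.722 -0.23   0.008]
top tray_tab 0.83 [ 0.497 -0.185  0.009]
top tray_tab 0.66 [ 0.511 -0.003  0.005]
top bearing 0.57 [0.648 0.16  0.016]
top spare_fuse 0.54 [ 0.7   -0.088  0.053]
```

View pics/scene0.png

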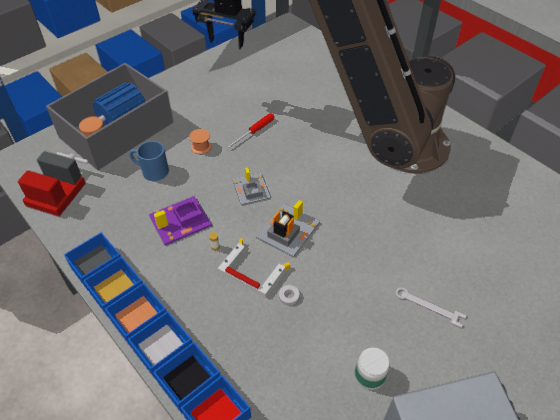

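View pics/top0.png

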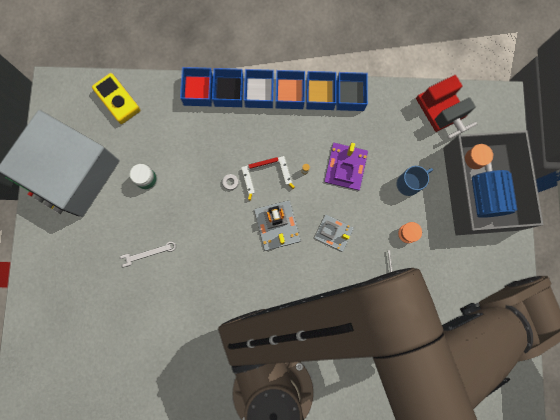

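The larger grey tray, with the carrier, is at about (276,225) in top and (288,232) in scene. The dock is ahead of it at about (265,170) in top. The smaller grey tray and the purple one are decoys. Next I'll move the wrist over for a close look.

```bash
cat > h.py <<'E'
from station import *
import numpy as np, cv2
from scipy.spatial.transform import Rotation as R
def world(px,z,m):
    "pixel(s) -> world point on plane of height z"
    K=np.array([[m["fx"],0,m["cx"]],[0,m["fy"],m["cy"]],[0,0,1.]])
    u=cv2.undistortPoints(np.float64(px).reshape(-1,1,2),K,np.array([m["k1"],0,0,0.]))[:,0]
    d=np.c_[u,np.ones(len(u))]@m["T"][:3,:3].T; o=m["T"][:3,3]
    return o+d*((z-o[2])/d[:,2])[:,None]
def proj(P,m):
    P=np.atleast_2d(P); q=(P-m["T"][:3,3])@m["T"][:3,:3]; u=q[:,:2]/q[:,2:]
    u=u*(1+m["k1"]*(u**2).sum(1,keepdims=True)); return u*[m["fx"],m["fy"]]+[m["cx"],m["cy"]]
def pose(x,y,yaw): 
    c,s=np.cos(yaw),np.sin(yaw); return np.array([[c,-s,0,x],[s,c,0,y],[0,0,1,0],[0,0,0,1]])
def move(tcp,yaw,tilt=0):
    "offset, dr fractions to bring TCP to world tcp, fingers down, jaws along y of yaw frame"
    o=status.get_obs(); Rt=np.asarray(o["tool_rot"])
    c,s=np.cos(yaw),np.sin(yaw)
    G=np.array([[0,c,s],[0,s,-c],[-1,0,0]])
    off=Rt.T@(np.array(tcp)-o["ee_pos"])/.25; dr=R.from_matrix(Rt.T@G).as_rotvec()/(2*np.pi)
    print("offset",np.round(off,4).tolist(),"dr",np.round(dr,4).tolist(),"t",round(o["time_s"],2))
E
python3 -c "
from h import *
m=camera_model('wrist');o=status.get_obs();T=m['T'];print({k:m[k] for k in('fx','cx','cy','k1')});Rt=o['tool_rot']
print(Rt.T@(T[:3,3]-o['ee_pos']),Rt.T@T[:3,:3])
move([.34,-.35,.33],0);move([.46,.02,.33],0)"
```

```text
{'fx': 301.829141251624, 'cx': 281.21397740262194, 'cy': 209.50797395679947, 'k1': -0.06898100544430566}
[-0.16920979  0.08523258  0.00081766] [[-4.78574865e-04 -2.97975225e-01  9.54573484e-01]
 [-1.26939270e-03 -9.54572643e-01 -2.97975599e-01]
 [ 9.99999080e-01 -1.35433224e-03  7.85868991e-05]]
offset [-0.4614, 0.5881, -0.6389] dr [0.074, 0.0, 0.0] t 0.7
offset [-0.4616, 1.6806, -1.7467] dr [0.074, 0.0, 0.0] t 0.7
```

servo_tool(offset=[[-0.1,0.15,-0.16],[-0.2,0.3,-0.32],[-0.3,0.5,-0.5],[-0.4,0.65,-0.7],[-0.4,0.8,-0.85],[-0.4,1.0,-1.0],[-0.4,1.0,-1.0]], dr=[[0.02,0,0],[0.04,0,0],[0.06,0,0],[0.074,0,0],[0.074,0,0],[0.074,0,0],[0.074,0,0]], gripper=[0,0,0,0,0,0,0])

```text
time_s: 1.58
ee_pos: [0.3925, -0.2201, 0.3152]
tool_rot: [[0.001, 1.0, 0.004], [-0.0, 0.004, -1.0], [-1.0, 0.001, 0.0]]
wrist_force: [0.5, -1.0, 0.8]
finger_gap: 0.0948
```

```bash
python3 -c "
from h import *
print(status.get_obs()['ee_pos']);move([.54,.03,.30],0)"
```

```text
[ 0.3925459  -0.22012557  0.31520724]
offset [0.061, 0.5942, -0.9979] dr [0.0007, 0.0001, -0.0002] t 1.57
```

servo_tool(offset=[[0.02,0.15,-0.25],[0.03,0.3,-0.5],[0.05,0.45,-0.75],[0.06,0.59,-1.0],[0.06,0.59,-1.0],[0.06,0.59,-1.0]], dr=[[0,0,0],[0,0,0],[0,0,0],[0,0,0],[0,0,0],[0,0,0]], gripper=[0,0,0,0,0,0])

```text
time_s: 2.33
ee_pos: [0.5399, 0.0319, 0.2995]
tool_rot: [[0.0, 1.0, 0.007], [-0.0, 0.007, -1.0], [-1.0, 0.0, 0.0]]
wrist_force: [0.4, -0.0, -0.4]
finger_gap: 0.0949
```

```bash
python3 -c "
from h import *
print(status.get_obs()['ee_pos'])
m=camera_model('wrist');im=capture('wrist');np.save('w1.npy',np.array([m],dtype=object),allow_pickle=True)
cv2.imwrite('w1.png',im[:,:,::-1]);cv2.imwrite('pics/w1.png',cv2.resize(im[:,:,::-1],(800,600),interpolation=cv2.INTER_CUBIC))
for n in('dock','fuse_tray','fuse_carrier'):
  for d in search_frame(n,'wrist'):print(n,d['p'],(m['T']@np.r_[d['position'],1])[:3].round(3))
"
```

```text
[0.53989493 0.03191121 0.29949318]
dock 0.74 [0.705 0.048 0.024]
fuse_tray 0.62 [ 0.512 -0.006  0.011]
fuse_tray 0.55 [ 0.499 -0.182  0.005]
fuse_carrier 0.86 [0.544 0.006 0.076]
fuse_carrier 0.68 [0.654 0.402 0.042]
```

View pics/w1.png

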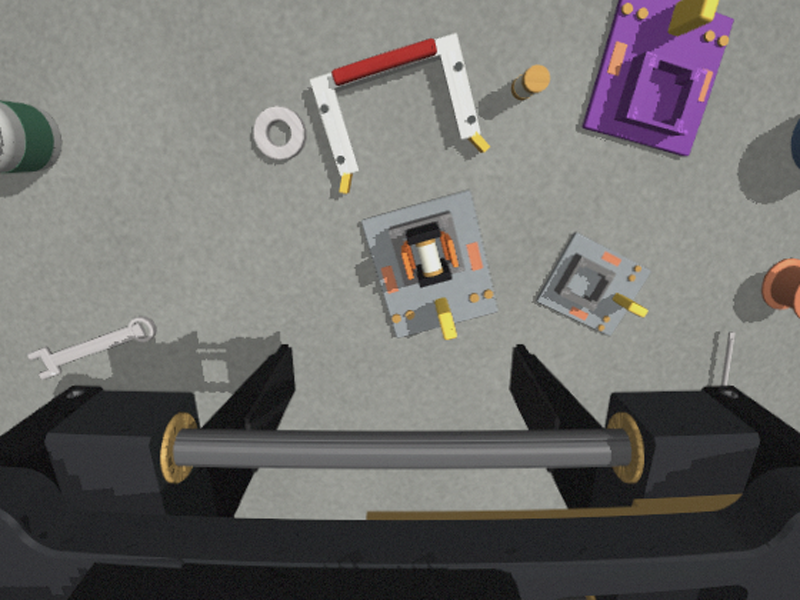

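```bash
cat > fit.py <<'E'
from h import *
from scipy.optimize import least_squares
m=np.load('w1.npy',allow_pickle=True)[0]; im=cv2.imread('w1.png')
def fit(P,px,x0):
    P=np.array(P,float);px=np.array(px)/(800/560)-.15
    f=lambda v:(proj((np.c_[P,np.ones(len(P))]@pose(*v).T)[:,:3],m)-px).ravel()
    r=least_squares(f,x0);print(r.x.round(4),"res px",r.fun.round(1));return r.x
tr=fit([[.07,.06,.01],[.07,-.06,.01],[-.07,-.06,.01],[-.07,.06,.01]],[[360,221],[470,191],[497,306],[398,338]],[.52,0,.2])
dk=fit([[0,.053,.022],[0,.0725,.022],[0,-.053,.022],[0,-.0725,.022]],[[357,168],[339,175],[461,139],[480,133]],[.65,.05,.2])
np.save('fit.npy',[tr,dk])
x0,y0,x1,y1=200,10,360,250;s=2.5
c=cv2.resize(im[y0:y1,x0:x1],None,fx=3.3,fy=2.5*1,interpolation=cv2.INTER_CUBIC)
c=cv2.resize(im[y0:y1,x0:x1],None,fx=s,fy=s,interpolation=cv2.INTER_CUBIC)
def draw(v,P,col):
    q=proj((np.c_[np.array(P),np.ones(len(P))]@pose(*v).T)[:,:3],m);q=((q-[x0,y0]+.5)*s*16).astype(int)
    cv2.polylines(c,[q.reshape(-1,1,2)],True,col,1,cv2.LINE_AA,4)
box=lambda a,b,d,e,z:[[a,d,z],[b,d,z],[b,e,z],[a,e,z]]
draw(tr,box(-.07,.07,-.06,.06,.01),(0,255,0));draw(tr,box(-.065,-.035,-.007,.007,.064),(0,255,0));draw(tr,box(-.0055,.0555,-.0325,.0325,.036),(0,255,0));draw(tr,box(0,.05,-.016,.016,.076),(255,0,255))
draw(dk,box(0,.08,.053,.0725,.022),(0,255,0));draw(dk,box(0,.08,-.053,-.0725,.022),(0,255,0))
draw(dk,[[-.018,.08,.02],[0,.0725,.02],[0,-.0725,.02],[-.018,-.08,.02]],(255,0,0));draw(dk,[[.08,-.0725,.034],[.08,.0725,.034]],(0,255,255))
cv2.imwrite('pics/fit.png',c)
E
python3 fit.py
```

```text
[ 0.52   -0.0012  0.295 ] res px [-0.6 -0.3 -0.5 -2.4  1.6  2.9 -0.5  0.3]
[0.6373 0.0252 0.2803] res px [ 0.3  0.5 -0.1 -0.5 -0.2 -0.2 -0.   0.2]
```

View pics/fit.png

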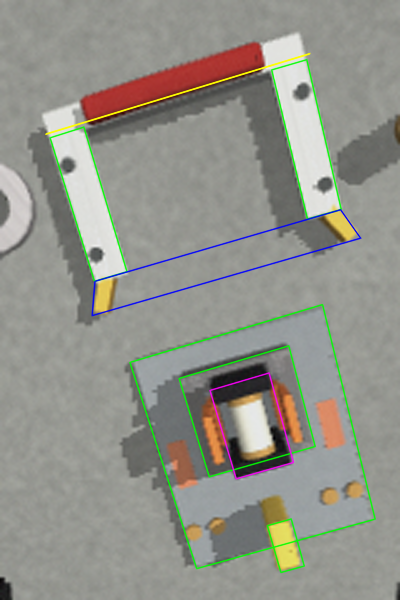

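The overlay fits the tray and dock to about 1 px. The tray plate corners are at (132,360), (323,306), (374,520) and (195,567) in the crop, and the dock mouth corners are at (95,281) and (340,210). Next I'll grasp the tab.

```bash
python3 -c "
from h import *
tr,dk=np.load('fit.npy');t=(pose(*tr)@[-.05,0,0,1])[:2];print(t,np.linalg.inv(pose(*dk))@pose(*tr))
move([*t,.10],tr[2]);move([*t,.022],tr[2])"
```

```text
[ 0.47216737 -0.01569232] [[ 0.99989135 -0.01474076  0.         -0.11996296]
 [ 0.01474076  0.99989135  0.          0.00712095]
 [ 0.          0.          1.          0.        ]
 [ 0.          0.          0.          1.        ]]
offset [0.8011, -0.2674, 0.1787] dr [-0.0464, 0.0001, -0.0001] t 2.52
offset [1.1131, -0.2677, 0.1785] dr [-0.0464, 0.0001, -0.0001] t 2.52
```

servo_tool(offset=[[0.1,-0.13,0.09],[0.3,-0.268,0.179],[0.5,-0.268,0.179],[0.7,-0.268,0.179],[0.8,-0.268,0.179],[0.8,-0.268,0.179],[0.8,-0.268,0.179]], dr=[[-0.023,0,0],[-0.0464,0,0],[-0.0464,0,0],[-0.0464,0,0],[-0.0464,0,0],[-0.0464,0,0],[-0.0464,0,0]], gripper=[0,0,0,0,0,0,0])

```text
time_s: 3.4
ee_pos: [0.4725, -0.0164, 0.1014]
tool_rot: [[0.002, 0.957, 0.29], [-0.001, 0.29, -0.957], [-1.0, 0.002, 0.002]]
wrist_force: [-0.1, 0.0, -0.3]
finger_gap: 0.0951
```

```bash
python3 -c "
from h import *
tr,dk=np.load('fit.npy');t=(pose(*tr)@[-.05,0,0,1])[:2]
move([*t,.022],tr[2])
m=camera_model('wrist');im=capture('wrist')
T=pose(*tr)
for P in ([-.05,0,.064,1],[.07,.06,.01,1],[.07,-.06,.01,1]):
  q=proj((T@P)[:3],m)[0];print(q*800/560);cv2.circle(im,tuple(int(v) for v in q.round()),2,(0,255,0),-1)
cv2.imwrite('pics/w2.png',cv2.resize(im[:,:,::-1],(800,600)))"
```

```text
offset [0.3175, -0.001, -0.0036] dr [-0.0002, 0.0003, -0.0003] t 3.4
[398.75883667 338.22219301]
[292.01623421 103.87942117]
[504.57379533 103.29176066]
```

View pics/w2.png

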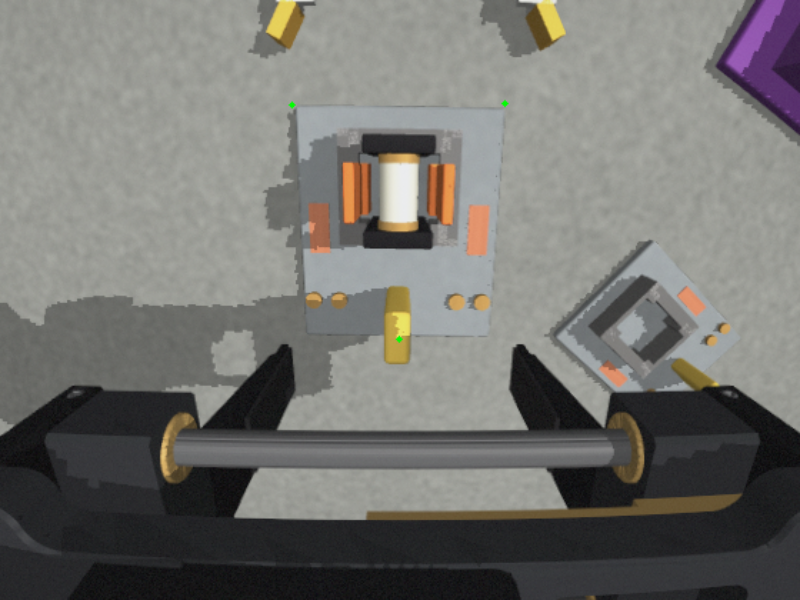

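The tray's leading corners are at (297,106) and (505,107), within a few px of the predictions. The tab is centred between the fingers at about (398,330). Descending now.

servo_tool(offset=[[0.1,0,0],[0.2,0,0],[0.3,0,0],[0.317,0,0.003],[0.317,0,0.003],[0.317,0,0.003],[0.317,0,0.003],[0.317,0,0.003],[0.317,0,0.003],[0.317,0,0.003]], dr=[[0,0,0],[0,0,0],[0,0,0],[0,0,0],[0,0,0],[0,0,0],[0,0,0],[0,0,0],[0,0,0],[0,0,0]], gripper=[0,0,0,255,255,255,255,255,255,255], grip_force=25)

```text
time_s: 4.7
ee_pos: [0.4731, -0.0171, 0.0223]
tool_rot: [[0.003, 0.957, 0.29], [-0.001, 0.29, -0.957], [-1.0, 0.003, 0.002]]
wrist_force: [0.1, 0.7, -0.9]
finger_gap: 0.0304
```

```bash
python3 -c "
from h import *
tr,dk=np.load('fit.npy')
print(status.get_obs()['finger_gap'])
for x in(-.132,-.09,-.04): move([*(pose(*dk)@[x,0,0,1])[:2],status.get_obs()['ee_pos'][2]],dk[2])"
```

```text
0.03041522543959997
offset [0.0004, 0.1496, 0.0213] dr [0.0022, 0.0003, -0.0004] t 4.7
offset [0.0009, 0.3175, 0.0236] dr [0.0022, 0.0003, -0.0004] t 4.7
offset [0.0014, 0.5175, 0.0264] dr [0.0022, 0.0003, -0.0004] t 4.7
```

servo_tool(offset=[[0,0,0],[0,0,0],[0,0,0],[0,0,0],[0,0,0],[0,0.04,0.005],[0,0.08,0.01],[0,0.12,0.016],[0,0.15,0.021],[0,0.15,0.021],[0,0.15,0.021]], dr=[[0,0,0],[0,0,0],[0,0,0],[0,0,0],[0,0,0],[0.002,0,0],[0.002,0,0],[0.002,0,0],[0.002,0,0],[0.002,0,0],[0.002,0,0]], gripper=[255,255,255,255,255,255,255,255,255,255,255])

```text
time_s: 6.08
ee_pos: [0.5108, -0.0113, 0.0223]
tool_rot: [[0.004, 0.961, 0.277], [-0.001, 0.277, -0.961], [-1.0, 0.003, 0.002]]
wrist_force: [2.1, 1.0, -3.6]
finger_gap: 0.014
```

```bash
python3 -c "
from h import *
tr,dk=np.load('fit.npy')
o=status.get_obs();print(o['finger_gap'],np.linalg.inv(pose(*dk))@np.r_[o['ee_pos'],1])
m=camera_model('wrist');im=capture('wrist');np.save('w3.npy',np.array([m],dtype=object),allow_pickle=True);cv2.imwrite('w3.png',im[:,:,::-1])
cv2.imwrite('pics/w3.png',cv2.resize(im[0:190,140:420,::-1],(800,543),interpolation=cv2.INTER_CUBIC))"
```

```text
0.01399155071191083 [-1.31651009e-01 -3.30783196e-05  2.23211483e-02  1.00000000e+00]
```

View pics/w3.png

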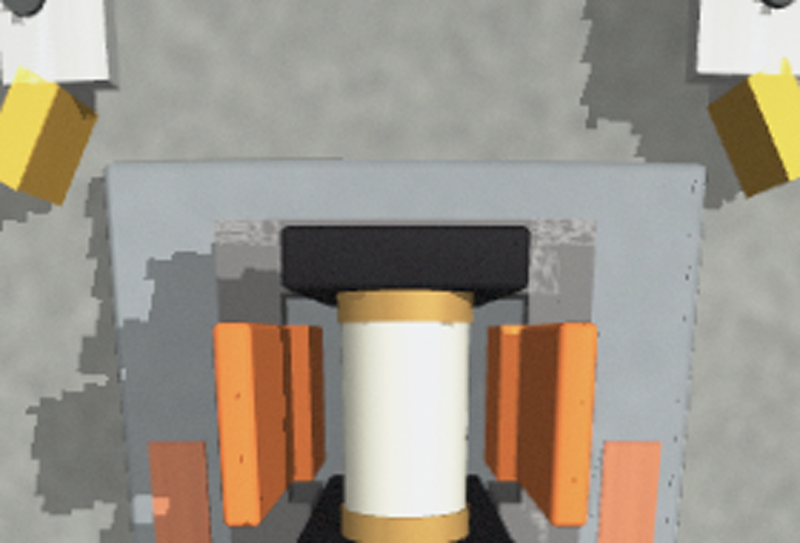

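In the crop, the tray's leading corners are at (107,165) and (704,168). The dock lips' inner near corners are at (109,82) and (697,75).

```bash
python3 -c "
from h import *
tr,dk=np.load('fit.npy');m=np.load('w3.npy',allow_pickle=True)[0]
f=lambda p:np.array(p)*280/800+[140,0]-.3
I=np.linalg.inv(pose(*dk))
for p,z in(([[107,165],[704,168]],.01),([[109,82],[697,75]],.022)):
  w=world(f(p),z,m);print(((np.c_[w,np.ones(2)])@I.T)[:,:2].round(4))"
```

```text
[[-0.014   0.0573]
 [-0.0145 -0.0595]]
[[-0.0021  0.0521]
 [-0.001  -0.0532]]
```

servo_tool(offset=[[0,0.03,-0.002],[0,0.06,-0.002],[0,0.09,-0.002],[0,0.12,-0.002],[0,0.15,-0.002],[0,0.18,-0.002],[0,0.18,-0.002]], dr=[[0,0,0],[0,0,0],[0,0,0],[0,0,0],[0,0,0],[0,0,0],[0,0,0]], gripper=[255,255,255,255,255,255,255])

```text
time_s: 7.0
ee_pos: [0.555, 0.0019, 0.0224]
tool_rot: [[0.006, 0.961, 0.277], [-0.001, 0.277, -0.961], [-1.0, 0.005, 0.003]]
wrist_force: [1.5, -0.1, -6.1]
finger_gap: 0.0136
```

```bash
python3 -c "
from h import *
tr,dk=np.load('fit.npy')
o=status.get_obs();print(o['finger_gap'],np.linalg.inv(pose(*dk))@np.r_[o['ee_pos'],1],o['wrist_force'],o['torque'])
move([*(pose(*dk)@[-.04,.0005,0,1])[:2],.0223],dk[2])"
```

```text
0.013571541488596817 [-8.54878561e-02  3.53497139e-04  2.24263329e-02  1.00000000e+00] [ 1.48414584 -0.10363914 -6.11875584] [ 0.12193766  0.18983676 -0.12219413]
offset [0.0014, 0.1819, -0.0005] dr [0.0001, 0.0004, -0.0008] t 7.0
```

servo_tool(offset=[[0,0.03,0],[0,0.06,0],[0,0.09,0],[0,0.12,0],[0,0.15,0],[0,0.165,0],[0,0.17,0],[0,0.17,0]], dr=[[0,0,0],[0,0,0],[0,0,0],[0,0,0],[0,0,0],[0,0,0],[0,0,0],[0,0,0]], gripper=[255,255,255,255,255,255,255,255])

```text
time_s: 8.0
ee_pos: [0.5958, 0.0137, 0.0225]
tool_rot: [[0.006, 0.961, 0.277], [-0.001, 0.277, -0.961], [-1.0, 0.005, 0.002]]
wrist_force: [0.3, -0.1, -8.6]
finger_gap: 0.0138
```

servo_tool(offset=[[0,0.004,0],[0,0.008,0],[0,0.012,0],[0,0.014,0]], dr=[[0,0,0],[0,0,0],[0,0,0],[0,0,0]], gripper=[255,255,255,255])

```text
time_s: 8.5
ee_pos: [0.5989, 0.0145, 0.0226]
tool_rot: [[0.005, 0.961, 0.277], [-0.001, 0.277, -0.961], [-1.0, 0.004, 0.002]]
wrist_force: [-3.9, -2.7, -4.6]
finger_gap: 0.0138
```

```bash
python3 -c "
from h import *
tr,dk=np.load('fit.npy')
o=status.get_obs();print(o['finger_gap'],np.linalg.inv(pose(*dk))@np.r_[o['ee_pos'],1],o['wrist_force'],o['torque'])"
```

```text
0.013844674958231034 [-3.98322588e-02  3.42805620e-04  2.25525109e-02  1.00000000e+00] [-3.8605013  -2.71141093 -4.63820059] [-0.43879539  0.93286314  0.02063861]
```

servo_tool(offset=[[0,0.003,0],[0,0.006,0],[0,0.008,0],[0,0.008,0]], dr=[[0,0,0],[0,0,0],[0,0,0],[0,0,0]], gripper=[255,255,255,255])

```text
time_s: 9.0
ee_pos: [0.5991, 0.0143, 0.0227]
tool_rot: [[0.001, 0.961, 0.277], [-0.002, 0.277, -0.961], [-1.0, 0.001, 0.002]]
wrist_force: [-11.6, -7.9, 0.4]
finger_gap: 0.014
```

```bash
python3 -c "
from h import *
tr,dk=np.load('fit.npy')
o=status.get_obs();print(o['finger_gap'],np.linalg.inv(pose(*dk))@np.r_[o['ee_pos'],1],o['wrist_force'],o['torque'])
m=camera_model('wrist');im=capture('wrist');np.save('w4.npy',np.array([m],dtype=object),allow_pickle=True);cv2.imwrite('w4.png',im[:,:,::-1])
cv2.imwrite('pics/w4.png',cv2.resize(im[0:190,140:420,::-1],(800,543),interpolation=cv2.INTER_CUBIC))"
```

```text
0.01404878870429812 [-3.96435549e-02  1.31234817e-04  2.27464428e-02  1.00000000e+00] [-11.62942066  -7.90455963   0.38096814] [-0.94593659  1.89850899  0.16334612]
```

View pics/w4.png

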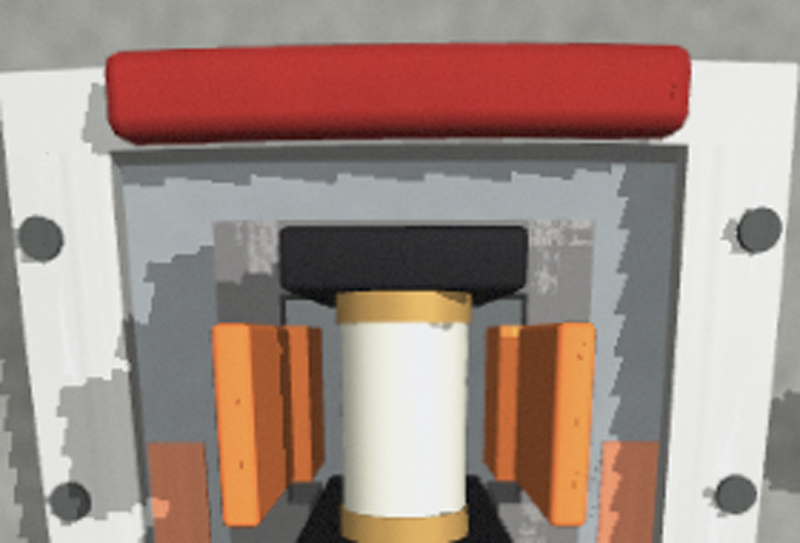

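The tray fills the dock up to the stop below the red bar (crop rows 140–150). The TCP has stalled under about 14 N at dock x = -39.6 mm, where -40 is expected. I'll push a little more, then open.

servo_tool(offset=[[0,0.008,0],[0,0.012,0],[0,0.012,0],[0,0.012,0]], dr=[[0,0,0],[0,0,0],[0,0,0],[0,0,0]], gripper=[255,255,255,255])

```text
time_s: 9.55
ee_pos: [0.5996, 0.0142, 0.023]
tool_rot: [[-0.004, 0.961, 0.278], [-0.003, 0.278, -0.961], [-1.0, -0.004, 0.001]]
wrist_force: [-15.7, -10.3, 3.6]
finger_gap: 0.0139
```

servo_tool(offset=[[0,0.003,0],[0,0.003,0],[0,0.003,0],[0,0.003,0],[0,0.003,0],[-0.1,0.003,0],[-0.2,0.003,0],[-0.3,0.003,0],[-0.4,0.003,0],[-0.4,0.003,0]], dr=[[0,0,0],[0,0,0],[0,0,0],[0,0,0],[0,0,0],[0,0,0],[0,0,0],[0,0,0],[0,0,0],[0,0,0]], gripper=[0,0,0,0,0,0,0,0,0,0])

```text
time_s: 10.8
ee_pos: [0.6014, 0.0147, 0.1245]
tool_rot: [[-0.001, 0.961, 0.278], [-0.003, 0.278, -0.961], [-1.0, -0.001, 0.003]]
wrist_force: [0.3, -0.1, 0.1]
finger_gap: 0.0951
```

```bash
python3 -c "
from h import *
tr,dk=np.load('fit.npy')
o=status.get_obs();print(o['finger_gap'],np.linalg.inv(pose(*dk))@np.r_[o['ee_pos'],1],o['wrist_force'])
move([*(pose(*dk)@[.035,.0,0,1])[:2],.12],dk[2])
m=camera_model('wrist');im=capture('wrist');np.save('w5.npy',np.array([m],dtype=object),allow_pickle=True);cv2.imwrite('w5.png',im[:,:,::-1])
cv2.imwrite('pics/w5.png',cv2.resize(im[0:240,120:440,::-1],(800,600),interpolation=cv2.INTER_CUBIC))"
```

```text
0.0950592710115612 [-3.73276479e-02 -1.99512398e-04  1.24526416e-01  1.00000000e+00] [ 0.28568188 -0.05751643  0.09057343]
offset [0.0177, 0.2893, -0.0004] dr [0.0002, 0.0004, 0.0002] t 10.8
```

View pics/w5.png

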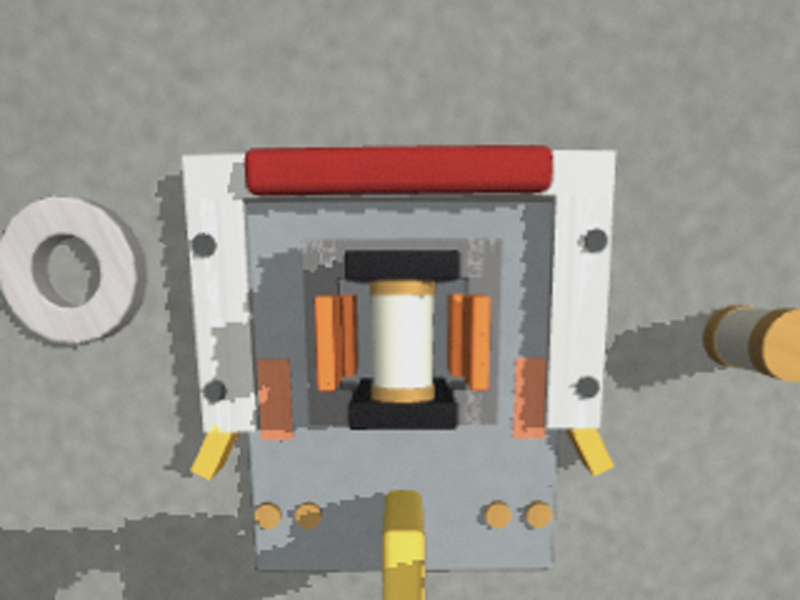

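The tray is square in the dock. The paddle tops span columns 315–491 and rows 296–390, so they centre near (403,343). The tray's near edge is at row 570.

```bash
python3 -c "
from h import *
tr,dk=np.load('fit.npy');m=np.load('w5.npy',allow_pickle=True)[0]
f=lambda p:np.array(p)*320/800+[120,0]-.3
I=np.linalg.inv(pose(*dk))
for n,p,z in(('paddles',[[315,296],[315,390],[491,296],[491,390]],.082),('nearedge',[[257,570],[551,570]],.01),('lip near',[[255,430],[548,429]],.022),('back inner',[[247,198],[554,197]],.022),('carrier top',[[350,250],[458,250]],.076)):
  w=world(f(p),z,m);q=((np.c_[w,np.ones(len(w))])@I.T)[:,:2];print(n,q.round(4).tolist(),q.mean(0))
"
```

```text
paddles [[0.0466, 0.023], [0.0213, 0.0238], [0.0466, -0.0246], [0.0213, -0.0253]] [ 0.03396574 -0.00076684]
nearedge [[-0.0598, 0.0579], [-0.0599, -0.0605]] [-0.05983789 -0.00133102]
lip near [[-0.0008, 0.053], [-0.0005, -0.0537]] [-0.00061357 -0.00034556]
back inner [[0.0784, 0.0517], [0.0788, -0.0518]] [ 7.86010499e-02 -5.60165455e-05]
carrier top [[0.0588, 0.0137], [0.0588, -0.0158]] [ 0.05878117 -0.00105024]
```

servo_tool(offset=[[0,0.1,0.002],[0,0.2,0.002],[0,0.288,0.002],[0,0.288,0.002],[0.1,0.288,0.002],[0.2,0.288,0.002],[0.3,0.288,0.002],[0.326,0.288,0.002],[0.326,0.288,0.002],[0.326,0.288,0.002]], dr=[[0,0,0],[0,0,0],[0,0,0],[0,0,0],[0,0,0],[0,0,0],[0,0,0],[0,0,0],[0,0,0],[0,0,0]], gripper=[0,0,0,0,0,0,0,0,0,0])

```text
time_s: 12.1
ee_pos: [0.6702, 0.034, 0.0424]
tool_rot: [[-0.001, 0.961, 0.278], [-0.003, 0.278, -0.961], [-1.0, -0.002, 0.002]]
wrist_force: [-0.0, -0.0, 1.0]
finger_gap: 0.0949
```

```bash
python3 -c "
from h import *
tr,dk=np.load('fit.npy')
o=status.get_obs();print(o['finger_gap'],np.linalg.inv(pose(*dk))@np.r_[o['ee_pos'],1],o['wrist_force'])
move([*(pose(*dk)@[.0345,-.0008,0,1])[:2],.043],dk[2])"
```

```text
0.09491082836232737 [ 3.40574011e-02 -6.56480548e-04  4.24413334e-02  1.00000000e+00] [-0.01351071 -0.01146062  1.00226167]
offset [-0.0022, 0.0018, 0.0006] dr [0.0002, 0.0003, 0.0003] t 12.1
```

Well placed. Closing on the catches.

servo_tool(offset=[[0,0,0],[0,0,0],[0,0,0],[0,0,0],[0,0,0],[0,0,0],[0,0,0],[0,0,0],[0,0,0],[0,0,0]], dr=[[0,0,0],[0,0,0],[0,0,0],[0,0,0],[0,0,0],[0,0,0],[0,0,0],[0,0,0],[0,0,0],[0,0,0]], gripper=[255,255,255,255,255,255,255,255,255,255], grip_force=25)

```text
time_s: 13.35
ee_pos: [0.6702, 0.034, 0.0427]
tool_rot: [[-0.001, 0.961, 0.278], [-0.003, 0.278, -0.961], [-1.0, -0.002, 0.002]]
wrist_force: [-1.4, 1.6, 5.1]
finger_gap: 0.034
```

servo_tool(offset=[[0,0,0],[0,0,0],[-0.008,0,0],[-0.016,0,0],[-0.024,0,0],[-0.024,0,0]], dr=[[0,0,0],[0,0,0],[0,0,0],[0,0,0],[0,0,0],[0,0,0]], gripper=[255,255,255,255,255,255])

```text
time_s: 14.1
ee_pos: [0.6703, 0.034, 0.0488]
tool_rot: [[-0.001, 0.961, 0.278], [-0.003, 0.278, -0.961], [-1.0, -0.002, 0.002]]
wrist_force: [0.5, 0.4, -2.6]
finger_gap: 0.0343
```

```bash
python3 -c "
from h import *
o=status.get_obs();print(o['finger_gap'],o['wrist_force'],o['torque'])
im=capture('wrist');cv2.imwrite('pics/w6.png',cv2.resize(im[60:300,120:440,::-1],(800,600),interpolation=cv2.INTER_CUBIC))"
```

```text
0.03427423581217667 [ 0.48020314  0.43423048 -2.64879038] [-0.02330383  0.02231985  0.00532092]
```

View pics/w6.png

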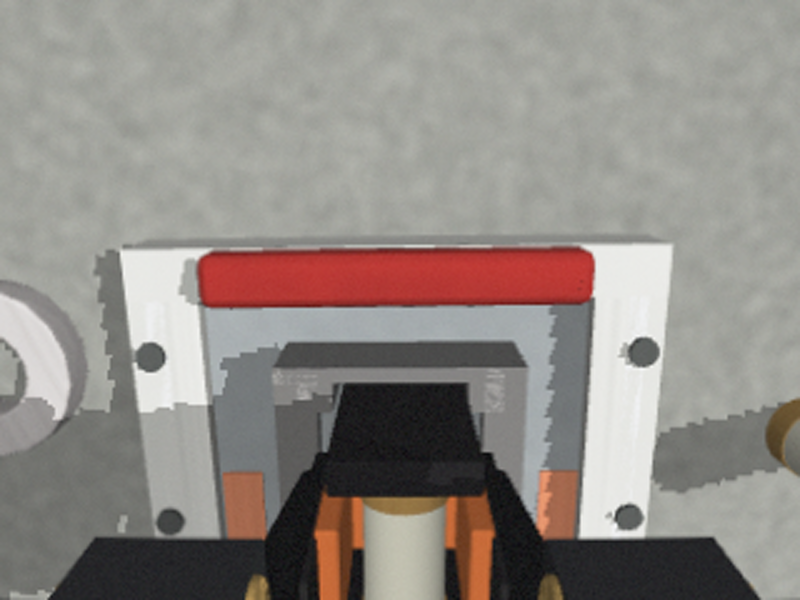

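The wrist force is -2.6 N after a 6 mm lift, which is just the carrier's weight. The teeth are therefore past their 2 mm hook and free. The paddles sit between the fingers at (340–470, 540). Continuing the lift.

servo_tool(offset=[[-0.03,0,0],[-0.06,0,0],[-0.1,0,0],[-0.16,0,0],[-0.24,0,0],[-0.32,0,0],[-0.4,0,0],[-0.48,0,0],[-0.55,0,0],[-0.59,0,0],[-0.6,0,0],[-0.6,0,0]], dr=[[0,0,0],[0,0,0],[0,0,0],[0,0,0],[0,0,0],[0,0,0],[0,0,0],[0,0,0],[0,0,0],[0,0,0],[0,0,0],[0,0,0]], gripper=[255,255,255,255,255,255,255,255,255,255,255,255])

```text
time_s: 15.65
ee_pos: [0.6702, 0.0344, 0.1983]
tool_rot: [[-0.002, 0.961, 0.278], [-0.003, 0.278, -0.961], [-1.0, -0.002, 0.002]]
wrist_force: [0.6, -0.3, -2.6]
finger_gap: 0.034
```

servo_tool(offset=[[0,0,0],[0,0,0],[0,0,0],[0,0,0]], dr=[[0,0,0],[0,0,0],[0,0,0],[0,0,0]], gripper=[255,255,255,255])

```text
time_s: 16.15
ee_pos: [0.6702, 0.0344, 0.1982]
tool_rot: [[-0.002, 0.961, 0.278], [-0.003, 0.278, -0.961], [-1.0, -0.003, 0.002]]
wrist_force: [0.2, -0.1, -2.4]
finger_gap: 0.0339
```

```bash
python3 -c "
from h import *
tr,dk=np.load('fit.npy');o=status.get_obs();print(o['finger_gap'],o['wrist_force'],o['dq'].round(2),o['ee_pos'])
im=capture('wrist');m=camera_model('wrist');cv2.imwrite('pics/w7.png',cv2.resize(im[:,:,::-1],(800,600),interpolation=cv2.INTER_CUBIC))
print(proj((np.array([[-.06,.06,.01,1],[-.06,-.06,.01,1],[.08,.06,.01,1],[.08,-.06,.01,1]])@pose(*dk).T)[:,:3],m)*800/560)
s=capture('scene');cv2.imwrite('pics/s7.png',cv2.resize(s[110:310,170:370,::-1],(600,600),interpolation=cv2.INTER_CUBIC))"
```

```text
0.033929676397071395 [ 0.16760143 -0.14658268 -2.38872627] [ 0.1  -0.17 -0.08 -0.11  0.07  0.03] [0.67020403 0.03441514 0.19817441]
[[334.89684629 369.50238914]
 [465.50971811 369.37996133]
 [327.0384748  215.25234634]
 [473.04059064 215.21230056]]
```

View pics/w7.png

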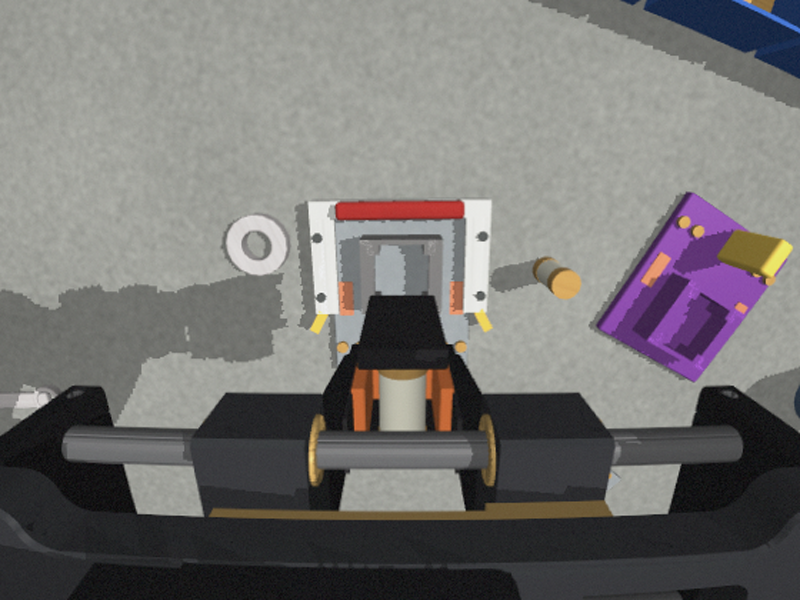

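View pics/s7.png

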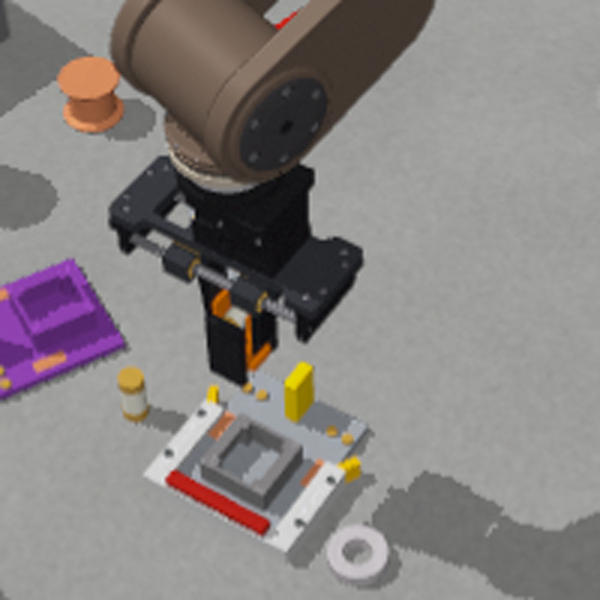

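The socket is empty and the carrier hangs upright in the fingers, with its top at (400,330) in the wrist view. The bystanders haven't moved. One last check of the tray, then I hand in.

```bash
python3 -c "
from h import *
tr,dk=np.load('fit.npy');m=camera_model('wrist');I=np.linalg.inv(pose(*dk))
w=world(np.array([[360,237],[441,237]])/(800/560),.036,m);print((np.c_[w,np.ones(2)]@I.T)[:,:2],'expect .0655, +-.0325')
w=world(np.array([[336,220],[464,220]])/(800/560),.022,m);print((np.c_[w,np.ones(2)]@I.T)[:,:2])
o=status.get_obs();print(o['finger_gap'],o['wrist_force'],o['time_s']);print(workorder.finish_job())"
```

```text
[[ 0.06617128  0.03089316]
 [ 0.06614944 -0.03162917]] expect .0655, +-.0325
[[ 0.0775658   0.05098967]
 [ 0.07753556 -0.0509522 ]]
0.034394170236052964 [ 0.40170797 -0.34001445 -3.1302728 ] 16.25
the job is handed in; nothing more can be done
None
```

The tray is fully home in the dock, and the arm is still and holding the carrier by its pinched catches, about 155 mm above its socket. I handed the job in at about 16 s, and no verdict came back.

- **Tray:** I slid it by its tab until it stalled against the back stop. The wrist force rose to about 19 N and the TCP stopped at dock x ≈ -39.5 mm, where -40 was expected. After the lift, the empty socket measured within 1 mm of its home position along the dock. The tray's near edge was hidden from the wrist camera in that last view.
- **Carrier:** It came free with only about its own weight (2.6 N) on the wrist. It hangs upright in the last pictures.
- **Mismatch:** The finger opening reads 34 mm, while fully pinched catches should give 36 mm. The grip held steady throughout, so I left it as it was.
- **Bystanders:** The ones visible in the last pictures (bearing, spare fuse, bobbin) look undisturbed. I did not check the others again with a full view.

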